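# Pin the swing tray to its bench bracket

## Robot

A 6-joint arm with a two-finger parallel gripper is mounted at the origin on the work surface. World frame = base frame: x ahead of the robot, y to its left, z up, the work surface at z = 0. Lengths are in m, angles in rad, forces in N, time in s.
With the tool pointing down it reaches from about 0.25 to 0.775 m from the base axis. Payload 4 kg.
Tool frame: the origin (TCP) lies midway between the tips of the shut fingers; the grasp point (between the pads) lies 19 mm behind it (robot.tcp_to_grasp is the distance from the TCP to the grasp point, in m); z points along the fingers, y is the line along which they close (so a half turn about z gives the same grasp; the last joint's range is limited). The gripper opens to 94 mm and grips with 3 to 60 N. Pads are 16 mm wide; open, the fingers measure 119 mm over their backs; the gripper's body (75 mm by 177 mm) begins 78 mm behind the grasp point.
Start: joints at [1.233, 0.087, 1.371, -0, 1.684, -0.103], TCP at [0.128, 0.535, 0.206] pointing down, gripper open.
Joint ranges: [-3.1, 3.1], [-0.76, 2.03], [0.27, 2.55], [-1.08, 4.22], [0.17, 2.65], [-2.57, 2.57]. Speed limits (rad/s): [2.79, 2.79, 3.14, 3.14, 3.14, 3.14].

## Interface

Orientations are given as [roll, pitch, yaw] about the fixed x, y, z axes, in that order (R = Rz(yaw) Ry(pitch) Rx(roll)).
In Python, from bench import robot, viewer gives the robot as it stands. The module is installed in compiled form; this text tells all that it offers.
- The arm moves only by the shell command python3 -m handwheel 'ROWS' [OPENING]. ROWS is JSON, a list of rows, each a list of 6 numbers: the shift along the tool's x, y, z in units of 0.2 m (1.0 is 0.2 m), then the turn, a rotation vector about the tool's x, y, z in units of 30 degrees (1.0 is 30 degrees). In form: [[x, y, z, wx, wy, wz], ...]. A call has 1 to 10 rows; each row is the pose to reach, as a shift and turn from the pose commanded when the call began, along the tool's axes at that moment; what a row does not reach only later rows make up. A row lasts 1/12 s, in which the tool goes at most 41.7 mm and 7.16 degrees, less where a joint would pass 70% of its speed; a pose out of reach is approached as far as the arm can. A call with a number of a shift or a turn outside -1 to 1 is refused whole. A call with a gripper value outside its range is refused whole. OPENING is the gripper's target within -1 to 1 (shut at 1, half-way at 0, fully open at -1), set as the call begins (- or left out, the last holds). The fingers move at their own pace and stop on an object; the grip force is fixed at half the most. Time passes only in rows, so rows that repeat a pose let the fingers close. It gives the time, the measured TCP pose, the force, the opening and the grip force at its end, in the units of the state.
- robot.get_obs(): the state, without advancing time (a new reading comes with each control period).
- viewer.snapshot(name): name is "side" or "top"; returns the picture (384x512x3 uint8, red, green, blue); there is no depth.
- viewer.calibration(name): a dict with "fx", "fy", "cx", "cy" (pixels), "k1" (the pictures are not rectified: a ray, as slopes to the right and down, at radius r is drawn at 1 + k1 r^2 times it, then the intrinsics apply), "R" (3x3) and "t" (3): a world point X has camera coordinates R X + t. Camera axes: x right, y down, z forward; pixel columns grow to the right and rows downward; lengths in m; the calibration is good to about 2 mm. A picture is of the moment at which its call begins. calibration takes no time and is no camera call.
- robot.close_job(): hands the job in; it is judged then, once.
The state is a dict: "time": time; "joint_positions": joint angles; "qvel": joint speeds; "joint_torque": joint torques, N m; "tool_pos": TCP position; "ee_rot": TCP orientation; "wrist_force": force on the tool from outside, world axes, zero at the start; "wrist_torque": the same for the moment, N m; "width": finger opening in m; "finger_force": force on a finger pad.
Only numpy, scipy, OpenCV 4.12 (cv2) and the standard library are available. Lean on these libraries where they do the work, as an engineer would, in place of code of your own. Each camera call takes 0.05 s, during which the arm holds its last target. There are 200 camera calls.

## Task

The lug of the sample-tube tray already sits between the two cheeks of the steel bracket with the holes in line. Take the longest of the three headed pins out of the black stand and push it down through bracket and lug, past the spring catch, until its head is fully home on the bracket's flared collar, then let go. Leave the two shorter pins in the stand.

Things in the scene. Friction and masses are not known exactly. Their poses are not given: they have to be found in the camera images.
- long_knob (a point): Centre of the knob of the longest pin (0.12 kg, the tallest standing in the stand; pocket varies). Downwards: upright round knob, 24 mm wide, 30 high; head 40 mm wide, 6 thick; shank 14 mm wide, 60 long, its last 10 mm tapering to a 7 mm nose. This point is 15 mm above the head's upper face, 21 above its underside, 81 above the nose, about 89 above the bench. z runs up the pin.
- middle_knob (a point): Knob centre of a bystander pin, same form but shank 42 mm (knob centre 71 mm above the bench). The three pins stand in a row, 80 mm apart, in 30 mm deep pockets of a fixed black block 250 x 70 x 38 mm, long along the row.
- short_knob (a point): Knob centre of the other bystander pin in the stand, same form but shank 34 mm (knob centre 63 mm above the bench).
- bracket_mouth (a point): Hole axis at the top rim of the fixed fork bracket's flared collar, 74 mm above the bench; z up, x out along the tray's arm. Collar inside 34 mm wide at the rim, 18 at 10 mm lower; 18 mm holes go on down through cheek, lug, cheek. A sprung ball in the upper cheek grips the shank (6 N sideways): the last 40 mm need a push of 3 to 10 N. Home: head on this rim, knob centre 21 mm above this point.
- tray_lughole (a point): Centre of the 18 mm hole in the lug (50 x 50 x 12 mm) of the loose tray (0.7 kg), 46 mm above the bench, within 2 mm of the bracket's hole axis; the pin's nose can shift it. x points along the arm to the tray, a white box 130 x 160 mm centred 165 mm out, its capped tubes up to 99 mm above the bench.
Things that resemble listed ones, but are neither listed nor needed, are in the scene too. What is shaped like the part that bears bracket_mouth but green or red is not meant. Leave any red look-alike of the part that bears long_knob alone.

How it is judged:
At the end, for the whole second after the job is handed in: The longest pin stands upright (within 10 degrees) in the bracket, its knob within 10 mm of the hole axis and its head within 5 mm of fully home on the collar, the tray's lug hole within 10 mm of the axis so that the pin passes through it (horizontal distance between each of long_knob, tray_lughole and bracket_mouth below 0.01 m and z of long_knob in the frame of bracket_mouth below 0.026 m and angle between long_knob's own z axis and vertical below 0.17 rad); the robot touches nothing.
It fails at once if a shorter pin is taken out or knocked about (its knob moves more than 30 mm) (distance of any of middle_knob, short_knob from where it was at the start of the episode above 0.03 m).
It also fails if it takes over 35 s, if anything falls off the work surface, if the arm or the gripper's body presses on something with over 40 N, if the wrist force passes 120 N, or if a joint passes its speed limit or range.

## Working session

There is one attempt and no reset: what is moved stays moved. The work goes in short steps, Python scripts to look and compute and a shell command to move; the robot and the scene stay as the last step left them, time stands still between calls to the robot, and variables do not carry over. Pictures are saved under pics/ and viewed, at most 10 in all, crops included, and the job is handed in when it is done.

```bash
mkdir -p pics
cat > h.py <<'E'
import numpy as np, cv2
from bench import robot, viewer
def snap(n,f):
    im=viewer.snapshot(n); cv2.imwrite(f'pics/{f}.png',im[:,:,::-1]); return im
def ray(n,u,v):
    c=viewer.calibration(n); K=np.array([[c['fx'],0,c['cx']],[0,c['fy'],c['cy']],[0,0,1.]])
    p=cv2.undistortPoints(np.array([[[u,v]]],float),K,np.array([c['k1'],0,0,0.]))[0,0]
    R=np.array(c['R']);t=np.array(c['t']); return -R.T@t, R.T@np.array([p[0],p[1],1.])
def plane(n,u,v,z):
    o,d=ray(n,u,v); return o+d*(z-o[2])/d[2]
def proj(n,X):
    c=viewer.calibration(n); K=np.array([[c['fx'],0,c['cx']],[0,c['fy'],c['cy']],[0,0,1.]])
    R=np.array(c['R']);t=np.array(c['t']); return cv2.projectPoints(np.array([X],float),cv2.Rodrigues(R)[0],t,K,np.array([c['k1'],0,0,0.]))[0][0,0]
def tri(u1,u2):
    a,d=ray('top',*u1);b,e=ray('side',*u2);s=np.linalg.lstsq(np.c_[d,-e],b-a,rcond=None)[0]
    return (a+s[0]*d+b+s[1]*e)/2, np.linalg.norm(a+s[0]*d-b-s[1]*e)
E
python3 - <<'E'
from h import *
a=snap('top','t0');b=snap('side','s0')
for n in('top','side'):
    c=viewer.calibration(n);print(n,c['fx'],c['k1'],-np.array(c['R']).T@np.array(c['t']))
o=robot.get_obs();print(o['time'],o['tool_pos'],o['ee_rot'],o['width'])
E
```

```text
top 462.7407748903708 -0.10093347408168944 [4.07841819e-01 9.46171780e-04 1.30042186e+00]
side 419.1704989247641 -0.0489292353264252 [ 0.33548202 -0.64648167  0.70837945]
0.1 [0.1277971  0.53443893 0.20441226] [-3.13959967e+00 -2.04006982e-04  2.90678175e+00] 0.09401034919229748
```

View pics/t0.png

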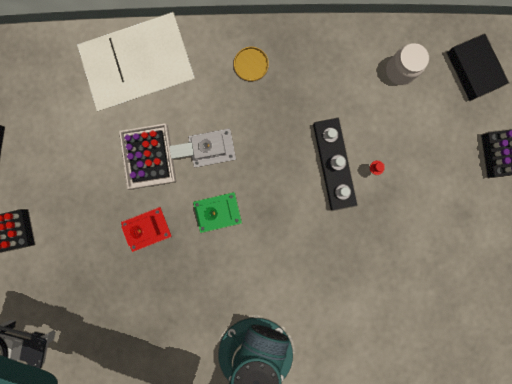

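View pics/s0.png

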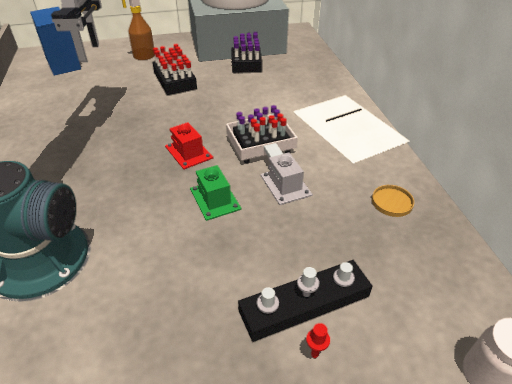

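The top view (up is +x) shows the grey bracket at (207,147), with the tray to its left. The three white pins are at (331,134), (339,162) and (344,191). In the side view the pins are at (346,270), (309,278) and (268,297), and the bracket is at (285,165). I'll zoom in on both.

Run:
```python
import cv2,numpy as np
t=cv2.imread('pics/t0.png');s=cv2.imread('pics/s0.png')
f=lambda im,x,y,w,h:cv2.resize(im[y:y+h,x:x+w],(400,300),interpolation=cv2.INTER_CUBIC)
o=np.vstack([np.hstack([f(t,290,115,100,100*3//4+25),f(t,160,110,80,60)]),np.hstack([f(s,230,240,160,120),f(s,250,140,80,60)])])
o[:300,:400]=cv2.resize(t[113:213,280:413],(400,300),interpolation=cv2.INTER_CUBIC)
cv2.imwrite('pics/c0.png',o)
```

```text
(no output)
```

View pics/c0.png

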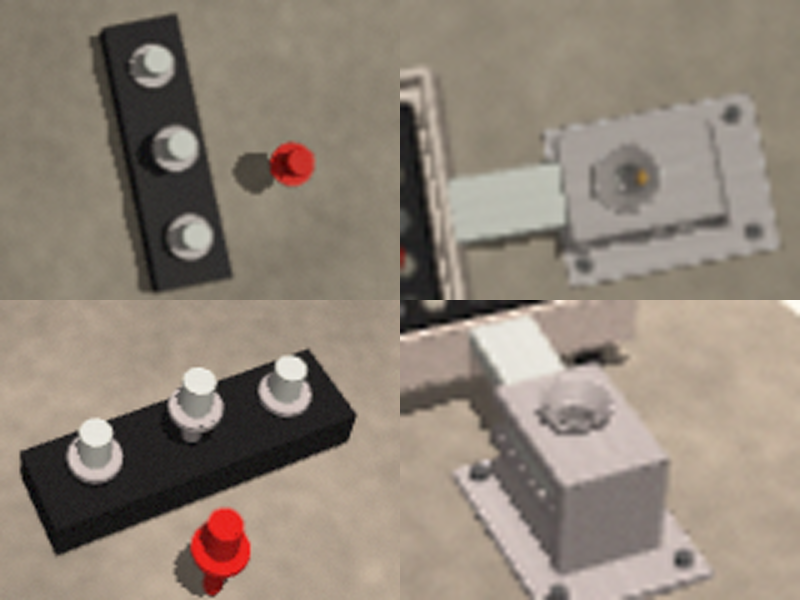

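The middle pocket holds the longest pin, since its shank shows below the head. Its knob top is at about (341,161) in the top view and (309.6,271) in the side view. The bracket rim is at about (205,145.6) top and (285,161) side.

Run:
```python
from h import *
print('knob',plane('top',341,161.3,.104),plane('side',309.6,270.8,.104),tri((341,161.3),(309.6,270.8)))
print('others',plane('top',280+157/3,113+62/3,.08),plane('top',280+196/3,113+236/3,.08))
print('rim',plane('top',205,145.6,.074),plane('side',285,161,.074),tri((205,145.6),(285,161)))
t=cv2.imread('pics/t0.png'); h=cv2.cvtColor(t,cv2.COLOR_BGR2HSV)
for n,x0,x1,y0,y1,z,lo in(('knobtops',310,360,115,212,.1,200),):
    m=(h[y0:y1,x0:x1,2]>lo).astype(np.uint8)
    k,_,st,ce=cv2.connectedComponentsWithStats(m)
    for i in range(1,k):
        if st[i,4]>10: print(n,st[i,4],ce[i]+[x0,y0])
print(plane('top',298+16,123,.038),plane('top',280+180/3,113+15/3,.038),plane('top',280+232/3,113+277/3,.038))
```

```text
knob [ 0.52432836 -0.23299279  0.104     ] [ 0.52640976 -0.22957489  0.104     ] (array([ 0.52450595, -0.23234212,  0.10813295]), np.float64(0.0011897930472784858))
others [ 0.60115693 -0.21686671  0.08      ] [ 0.44564235 -0.24675118  0.08      ]
rim [0.57659646 0.12353254 0.074     ] [0.57782662 0.1169552  0.074     ] (array([0.5786552, 0.1238293, 0.0683747]), np.float64(0.0026069280382962443))
[ 0.63839459 -0.17443871  0.038     ] [ 0.65126593 -0.24722906  0.038     ] [ 0.40874517 -0.28737254  0.038     ]
```

```bash
m='python3 -m handwheel'
python3 -m handwheel '[[-0.706,-0.816,0,0,0,0],[-0.706,-0.816,0,0,0,0],[-0.706,-0.816,0,0,0,0],[-0.706,-0.816,0,0,0,0],[-0.706,-0.816,0,0,0,0],[-0.706,-0.816,0,0,0,0]]' -1
python3 -m handwheel '[[-0.706,-0.816,0,0,0,0],[-0.706,-0.816,0,0,0,0],[-0.706,-0.816,0,0,0,0],[-0.706,-0.816,0,0,0,0],[-0.706,-0.816,0,0,0,0],[-0.706,-0.816,0,0,0,0]]'
python3 -m handwheel '[[-0.706,-0.816,0,0,0,0],[-0.706,-0.816,0,0,0,0],[-0.706,-0.816,0,0,0,0],[-0.706,-0.816,0,0,0,0],[-0.706,-0.816,0,0,0,0],[-0.706,-0.816,0,0,0,0]]'
python3 -m handwheel '[[-0.706,-0.816,0,0,0,-0.81],[-0.706,-0.816,0,0,0,-0.81],[-0.706,-0.816,0,0,0,-0.81],[-0.706,-0.816,0,0,0,-0.81],[-0.706,-0.816,0,0,0,-0.81],[-0.706,-0.816,0,0,0,-0.81],[-0.706,-0.816,0,0,0,-0.81],[-0.706,-0.816,0,0,0,-0.81]]'
python3 - <<'E'
from h import *
snap('top','t1');snap('side','s1');o=robot.get_obs();print(o['joint_positions'],o['tool_pos'],o['ee_rot'])
y=o['ee_rot'][2];d=np.array([.525,-.2315])-o['tool_pos'][:2];print('units',(d@[np.cos(y),np.sin(y)])/.2,(d@[np.sin(y),-np.cos(y)])/.2)
E
```

```text
time: 0.6
tool_pos: [0.2291, 0.339, 0.2053]
ee_rot: [-3.14, 0.002, 2.901]
wrist_force: [0.2, 0.5, 0.1]
width: 0.094
finger_force: 0.0
time: 1.1
tool_pos: [0.3287, 0.1473, 0.2052]
ee_rot: [-3.139, 0.001, 2.899]
wrist_force: [0.3, 0.4, -0.6]
width: 0.094
finger_force: 0.0
time: 1.6
tool_pos: [0.4279, -0.0438, 0.2044]
ee_rot: [-3.14, -0.0, 2.901]
wrist_force: [0.1, -0.0, 0.4]
width: 0.0937
finger_force: 0.0
time: 2.27
tool_pos: [0.5255, -0.23, 0.2045]
ee_rot: [3.139, -0.001, -2.952]
wrist_force: [-0.2, 0.3, -0.2]
width: 0.0938
finger_force: 0.0
[-5.10974091e-01  1.39293788e-01  1.31318855e+00  8.73056064e-04
  1.68968507e+00 -2.27288618e+00] [ 0.52530998 -0.22927214  0.20561577] [ 3.14055959e+00  1.21107552e-04 -2.95037365e+00]
units 0.003638752373580278 -0.010641705482701677
```

View pics/s1.png

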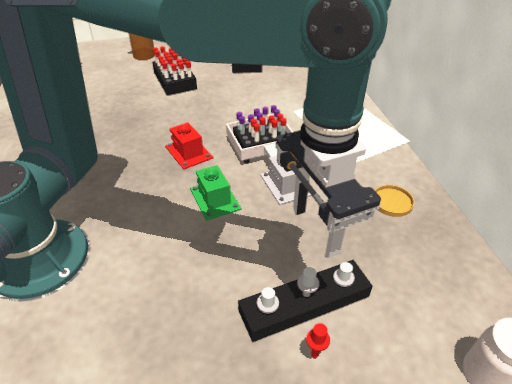

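The side view shows the gripper straddling the middle pin, its knob at (309,278). I'll descend, close and lift.

```bash
python3 -m handwheel '[[0.004,-0.01,0.15,0,0,0],[0.004,-0.01,0.3,0,0,0],[0.004,-0.01,0.45,0,0,0],[0.004,-0.01,0.56,0,0,0],[0.004,-0.01,0.62,0,0,0],[0.004,-0.01,0.63,0,0,0],[0.004,-0.01,0.63,0,0,0]]'
python3 -m handwheel '[[0,0,0,0,0,0],[0,0,0,0,0,0],[0,0,0,0,0,0],[0,0,0,0,0,0],[0,0,0,0,0,0],[0,0,0,0,0,0],[0,0,0,0,0,0],[0,0,0,0,0,0]]' 1
```

```text
time: 2.95
tool_pos: [0.5249, -0.2324, 0.0798]
ee_rot: [3.141, 0.0, -2.951]
wrist_force: [-0.0, 0.9, 0.3]
width: 0.0938
finger_force: 0.0
time: 3.62
tool_pos: [0.525, -0.2335, 0.0794]
ee_rot: [3.141, -0.0, -2.952]
wrist_force: [-0.2, -0.8, -0.3]
width: 0.0436
finger_force: 0.0
```

```bash
python3 -m handwheel '[[0,0,0,0,0,0],[0,0,0,0,0,0],[0,0,0,0,0,0],[0,0,0,0,0,0],[0,0,0,0,0,0],[0,0,0,0,0,0]]' 1
python3 -m handwheel '[[0,0,-0.1,0,0,0],[0,0,-0.2,0,0,0],[0,0,-0.35,0,0,0],[0,0,-0.5,0,0,0],[0,0,-0.6,0,0,0],[0,0,-0.6,0,0,0],[0,0,-0.6,0,0,0]]'
python3 - <<'E'
from h import *
a=snap('top','t2');b=snap('side','s2');o=robot.get_obs();print(o['tool_pos'],o['ee_rot'],o['width'])
f=lambda im,x,y,w,h:cv2.resize(im[y:y+h,x:x+w],(400,300),interpolation=cv2.INTER_CUBIC)
p=proj('side',[.525,-.232,.16]).astype(int);q=proj('side',[.577,.12,.07]).astype(int);print(p,q)
cv2.imwrite('pics/c2.png',np.hstack([f(b,p[0]-80,p[1]-60,160,120),f(b,q[0]-60,q[1]-45,120,90)])[:,:,::-1])
E
```

```text
time: 4.12
tool_pos: [0.525, -0.2334, 0.0794]
ee_rot: [3.141, -0.0, -2.952]
wrist_force: [0.5, 0.5, -0.5]
width: 0.0236
finger_force: 30.0
time: 4.7
tool_pos: [0.5255, -0.2338, 0.2003]
ee_rot: [-3.14, 0.002, -2.952]
wrist_force: [-0.1, -0.0, -1.5]
width: 0.0231
finger_force: 30.0
[ 0.52409898 -0.23297157  0.19703353] [ 3.13905567e+00 -2.85314133e-03 -2.95227481e+00] 0.02361765189864355
[312 251] [284 161]
```

View pics/c2.png

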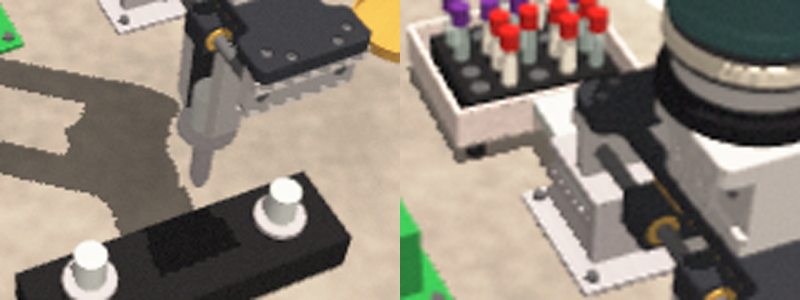

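The pin is held upright with its nose at about (312,265) in the side view, and both short pins are still seated. I'll carry it over the bracket.

```bash
python3 -m handwheel '[[-0.03,0.08,0,0,0,0],[-0.08,0.22,0,0,0,0],[-0.14,0.4,0,0,0,0],[-0.2,0.58,0,0,0,0],[-0.26,0.75,0,0,0,0],[-0.295,0.848,0,0,0,0],[-0.295,0.848,0,0,0,0]]'
python3 -m handwheel '[[-0.05,0.15,0,0,0,0],[-0.11,0.32,0,0,0,0],[-0.17,0.5,0,0,0,0],[-0.23,0.66,0,0,0,0],[-0.27,0.78,0,0,0,0],[-0.295,0.848,0.1,0,0,0],[-0.295,0.848,0.2,0,0,0],[-0.295,0.848,0.2,0,0,0],[-0.295,0.848,0.2,0,0,0]]'
python3 - <<'E'
from h import *
print('nose before',plane('side',311.6,264.6,.125))
b=snap('side','s3');o=robot.get_obs();print(o['tool_pos'],o['ee_rot'],o['width'],o['finger_force'])
q=proj('side',[.577,.12,.08]).astype(int);print(q)
cv2.imwrite('pics/c3.png',cv2.resize(b[q[1]-45:q[1]+45,q[0]-60:q[0]+60],(800,600),interpolation=cv2.INTER_CUBIC)[:,:,::-1])
E
```

```text
time: 5.38
tool_pos: [0.5501, -0.0512, 0.1965]
ee_rot: [3.138, -0.004, -2.947]
wrist_force: [-0.1, -0.3, -1.5]
width: 0.0234
finger_force: 30.0
time: 6.13
tool_pos: [0.5753, 0.121, 0.1561]
ee_rot: [3.142, -0.007, -2.953]
wrist_force: [0.3, -0.6, 0.0]
width: 0.0233
finger_force: 30.0
nose before [ 0.52722425 -0.23213383  0.125     ]
[0.57638762 0.12089276 0.15808276] [-3.14143731 -0.00320144 -2.95321322] 0.02327967664631689 29.99473214149475
[284 158]
```

View pics/c3.png

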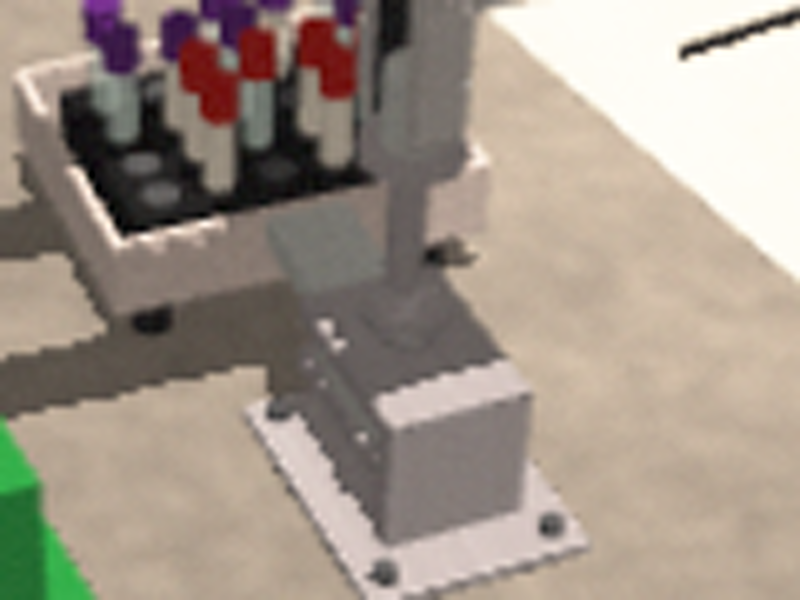

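In the side view the nose at about (284.7,157.7) sits directly above the rim centre (285,161), agreeing to about 2 mm. I'll descend in stages and watch the forces.

```bash
python3 -m handwheel '[[-0.005,0.005,0.03,0,0,0],[-0.005,0.005,0.06,0,0,0],[-0.005,0.005,0.08,0,0,0],[-0.005,0.005,0.1,0,0,0],[-0.005,0.005,0.12,0,0,0],[-0.005,0.005,0.12,0,0,0],[-0.005,0.005,0.12,0,0,0]]'
python3 -m handwheel '[[0,0,0.02,0,0,0],[0,0,0.04,0,0,0],[0,0,0.06,0,0,0],[0,0,0.06,0,0,0]]'
```

```text
time: 6.77
tool_pos: [0.5777, 0.123, 0.1352]
ee_rot: [3.141, -0.001, -2.952]
wrist_force: [0.7, 0.1, -1.3]
width: 0.0236
finger_force: 30.0
time: 7.1
tool_pos: [0.5772, 0.1233, 0.1222]
ee_rot: [3.141, -0.002, -2.952]
wrist_force: [-0.8, 0.7, -1.3]
width: 0.023
finger_force: 30.0
```

```bash
python3 -m handwheel '[[0,0,0.02,0,0,0],[0,0,0.04,0,0,0],[0,0,0.06,0,0,0],[0,0,0.08,0,0,0],[0,0,0.08,0,0,0]]'
python3 -m handwheel '[[0,0,0.02,0,0,0],[0,0,0.04,0,0,0],[0,0,0.06,0,0,0],[0,0,0.08,0,0,0],[0,0,0.08,0,0,0]]'
```

```text
time: 7.52
tool_pos: [0.5782, 0.1232, 0.1082]
ee_rot: [-3.142, 0.002, -2.952]
wrist_force: [0.3, 0.5, 0.9]
width: 0.0234
finger_force: 30.0
time: 7.93
tool_pos: [0.5782, 0.1232, 0.0919]
ee_rot: [3.142, 0.001, -2.952]
wrist_force: [-0.0, 0.3, -0.9]
width: 0.0232
finger_force: 30.0
```

```bash
python3 -m handwheel '[[0,0,0.015,0,0,0],[0,0,0.03,0,0,0],[0,0,0.035,0,0,0],[0,0,0.035,0,0,0],[0,0,0.035,0,0,0]]'
python3 - <<'E'
from h import *
b=snap('side','s4');o=robot.get_obs();print(o['tool_pos'],o['wrist_force'],o['wrist_torque'])
cv2.imwrite('pics/c4.png',cv2.resize(b[113:203,224:344],(800,600),interpolation=cv2.INTER_CUBIC)[:,:,::-1])
E
```

```text
time: 8.35
tool_pos: [0.5785, 0.1233, 0.0854]
ee_rot: [3.141, 0.002, -2.952]
wrist_force: [0.0, 1.1, 5.2]
width: 0.023
finger_force: 30.0
[0.57852448 0.12327984 0.08538534] [0.45863196 1.35178824 4.60114931] [ 0.20538233  0.11151079 -0.02024417]
```

View pics/c4.png

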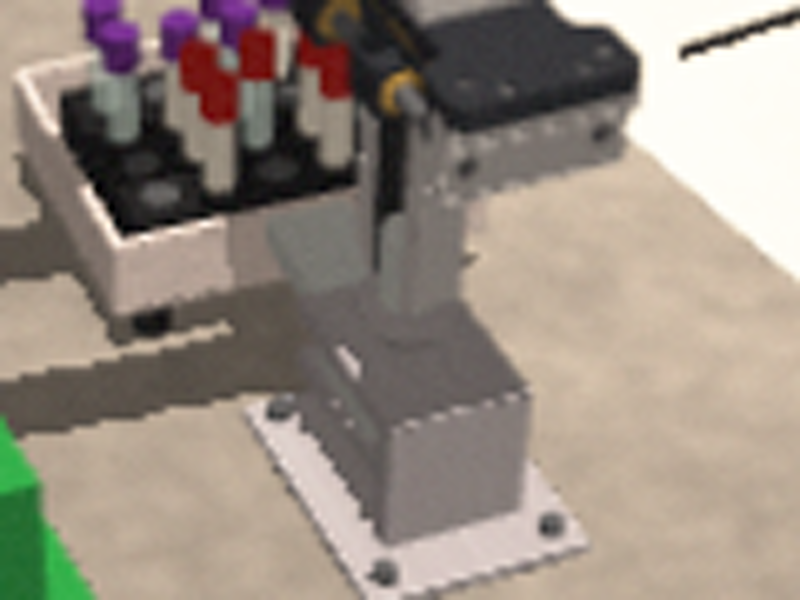

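The side view shows the head on the collar, at about (285,160) in the full image. The force has risen to about 5 N. I'll push a few millimetres more to see whether it is seated.

```bash
python3 -m handwheel '[[0,0,0.01,0,0,0],[0,0,0.01,0,0,0],[0,0,0.015,0,0,0],[0,0,0.015,0,0,0]]'
```

```text
time: 8.73
tool_pos: [0.5787, 0.1233, 0.0853]
ee_rot: [-3.141, 0.003, -2.952]
wrist_force: [-4.3, 0.2, 15.5]
width: 0.0237
finger_force: 30.0
```

It stopped dead at the height expected for home, with the force rising to 15 N. I'll relax the push, open and retreat.

```bash
python3 -m handwheel '[[0,0,-0.015,0,0,0],[0,0,-0.015,0,0,0],[0,0,-0.015,0,0,0],[0,0,-0.015,0,0,0],[0,0,-0.015,0,0,0],[0,0,-0.015,0,0,0],[0,0,-0.015,0,0,0],[0,0,-0.015,0,0,0],[0,0,-0.015,0,0,0],[0,0,-0.015,0,0,0]]' -1
python3 -m handwheel '[[0,0,-0.05,0,0,0],[0,0,-0.15,0,0,0],[0,0,-0.3,0,0,0],[0,0,-0.5,0,0,0],[0,0,-0.7,0,0,0],[0,0,-0.8,0,0,0],[0,0,-0.8,0,0,0]]' -1
python3 - <<'E'
from h import *
b=snap('side','s5')
cv2.imwrite('pics/c5.png',cv2.resize(b[113:203,224:344],(800,600),interpolation=cv2.INTER_CUBIC)[:,:,::-1])
E
```

```text
time: 9.57
tool_pos: [0.5779, 0.123, 0.0845]
ee_rot: [3.142, 0.0, -2.952]
wrist_force: [-0.8, -0.6, 0.1]
width: 0.0864
finger_force: 0.0
time: 10.15
tool_pos: [0.5804, 0.1234, 0.2532]
ee_rot: [-3.141, 0.014, -2.952]
wrist_force: [0.4, -0.2, 0.1]
width: 0.0939
finger_force: 0.0
```

View pics/c5.png

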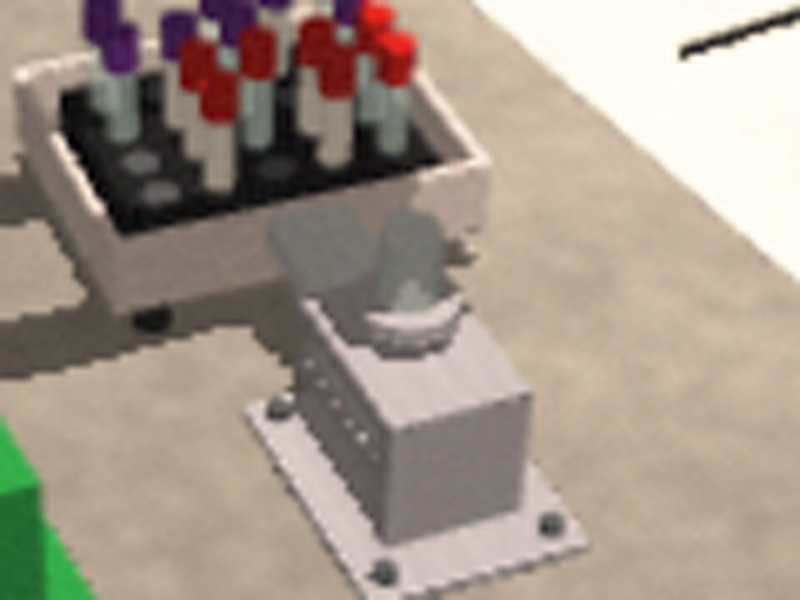

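The pin stands upright with its head on the collar, knob top at about (286,147) and head at about (286,160). I'll check the height numerically before handing in.

Run:
```python
from h import *
for z in(.105,.110,.115,.120):print(z,proj('side',[.578,.123,z]))
print('rim before',proj('side',[.578,.123,.074]))
```

```text
0.105 [285.03282542 149.22260672]
0.11 [285.13574654 147.52840244]
0.115 [285.23933628 145.82258288]
0.12 [285.34360059 144.10503673]
rim before [284.40928176 159.47403445]
```

The picture alone leaves a few millimetres of doubt. I'll touch the knob top with the shut fingers, expecting contact at z of about 0.110.

```bash
python3 -m handwheel '[[0,0,0,0,0,0],[0,0,0,0,0,0],[0,0,0,0,0,0],[0,0,0,0,0,0],[0,0,0,0,0,0],[0,0,0,0,0,0],[0,0,0,0,0,0],[0,0,0,0,0,0],[0,0,0,0,0,0],[0,0,0,0,0,0]]' 1
python3 -m handwheel '[[0,0,0.1,0,0,0],[0,0,0.25,0,0,0],[0,0,0.4,0,0,0],[0,0,0.5,0,0,0],[0,0,0.55,0,0,0],[0,0,0.58,0,0,0],[0,0,0.6,0,0,0],[0,0,0.61,0,0,0],[0,0,0.61,0,0,0]]'
```

```text
time: 11.03
tool_pos: [0.5779, 0.1231, 0.2445]
ee_rot: [3.142, 0.0, -2.952]
wrist_force: [-0.6, 0.4, 0.1]
width: 0.0311
finger_force: 0.0
time: 11.78
tool_pos: [0.5786, 0.1231, 0.1237]
ee_rot: [-3.142, 0.002, -2.952]
wrist_force: [-0.6, -0.3, 0.3]
width: 0.0002
finger_force: 0.0
```

```bash
python3 -m handwheel '[[0,0,0.02,0,0,0],[0,0,0.035,0,0,0],[0,0,0.045,0,0,0],[0,0,0.05,0,0,0],[0,0,0.05,0,0,0],[0,0,0.05,0,0,0]]'
```

```text
time: 12.28
tool_pos: [0.5778, 0.123, 0.1125]
ee_rot: [3.142, 0.0, -2.952]
wrist_force: [-0.6, -0.2, -0.3]
width: 0.0006
finger_force: 0.0
```

There is no contact at 0.1125, so the knob top is within 2.5 mm of home. I'll retreat and hand in.

```bash
python3 -m handwheel '[[0,0,-0.1,0,0,0],[0,0,-0.25,0,0,0],[0,0,-0.4,0,0,0],[0,0,-0.5,0,0,0],[0,0,-0.5,0,0,0],[0,0,-0.5,0,0,0],[0,0,-0.5,0,0,0]]'
python3 -c "
from bench import robot
print(robot.close_job())"
```

```text
time: 12.87
tool_pos: [0.5773, 0.123, 0.2111]
ee_rot: [3.141, -0.002, -2.952]
wrist_force: [0.3, 0.0, 0.5]
width: 0.0
finger_force: 0.0
the job is handed in; nothing more can be done
None
```

The longest pin is down through bracket and lug, its head within about 2.5 mm of home on the collar and released, both short pins were left in the stand, and I handed the job in at about 13 s; no verdict came back.

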